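# Load the booked-in specimen jars into the colour-coded caddy

### The job

Load the three specimen jars that carry a white sticker on the lid into the caddy, each standing upright in the well of its lid's colour: the urgent red one first, then the yellow, then the blue. Keep the jars upright, set them down rather than dropping them, and leave the jars without a sticker, the dropper bottle and the tube rack where they stand.

Things in the scene. Friction and masses are not known exactly. Their poses are not given: they have to be found in the camera images.
- red_jar: upright round screw-top specimen jar, off-white body 42 mm across and 46 mm high, under a red lid 46 mm across and 16 mm high; 62 mm high in all, about 70 g. Round white paper sticker 26 mm across on top of the lid (booked in). Origin: centre of its underside; z up its axis.
- yellow_jar: upright round screw-top specimen jar, off-white body 42 mm across and 46 mm high, under a yellow lid 46 mm across and 16 mm high; 62 mm high in all, about 70 g. Round white paper sticker 26 mm across on top of the lid (booked in). Origin: centre of its underside; z up its axis.
- blue_jar: upright round screw-top specimen jar, off-white body 42 mm across and 46 mm high, under a blue lid 46 mm across and 16 mm high; 62 mm high in all, about 70 g. Round white paper sticker 26 mm across on top of the lid (booked in). Origin: centre of its underside; z up its axis.
- red_well: Red square open well, 68 x 68 mm outside, 60 x 60 mm inside, 20 mm high, floor 4 mm thick; fixed in a row of three (80 mm between centres, any order) on a low grey caddy plate, 92 x 256 mm, 8 mm thick, rails 14 mm high. Origin: centre of the well's underside, 8 mm above the table: a jar inside stands 4 mm above it. z up, y along the row, x across it.
- yellow_well: Yellow square open well, 68 x 68 mm outside, 60 x 60 mm inside, 20 mm high, floor 4 mm thick; fixed in a row of three (80 mm between centres, any order) on a low grey caddy plate, 92 x 256 mm, 8 mm thick, rails 14 mm high. Origin: centre of the well's underside, 8 mm above the table: a jar inside stands 4 mm above it. z up, y along the row, x across it.
- blue_well: Blue square open well, 68 x 68 mm outside, 60 x 60 mm inside, 20 mm high, floor 4 mm thick; fixed in a row of three (80 mm between centres, any order) on a low grey caddy plate, 92 x 256 mm, 8 mm thick, rails 14 mm high. Origin: centre of the well's underside, 8 mm above the table: a jar inside stands 4 mm above it. z up, y along the row, x across it.
- plain_red_jar: upright round screw-top specimen jar, off-white body 42 mm across and 46 mm high, under a red lid 46 mm across and 16 mm high; 62 mm high in all, about 70 g. No sticker on the lid (not booked in): stays where it is. Origin: centre of its underside; z up its axis.
- plain_blue_jar: upright round screw-top specimen jar, off-white body 42 mm across and 46 mm high, under a blue lid 46 mm across and 16 mm high; 62 mm high in all, about 70 g. No sticker on the lid (not booked in): stays where it is. Origin: centre of its underside; z up its axis.
- dropper: Small loose bottle, not part of the job: green body 32 mm across and 42 mm high with a purple cap 20 mm across, 64 mm high in all, standing among the jars. Origin: centre of its underside; z up.
- tube_rack: Loose dark green rack full of capped sample tubes, not part of the job: 200 mm long (its x), 66 mm wide (its y), 82 mm high over the tube caps, 0.5 kg, standing to the robot's right of the jars. Origin: centre of its underside; z up.

How it is judged (in metres and radians):
On the way, in this order (a step that is already met when the one before it is completed fails the run):
1. the red stickered jar stands released in the red well (horizontal distance between red_jar and red_well below 0.014 m and z of red_jar in the frame of red_well between 0.001 and 0.008 m and angle between red_jar's own z axis and vertical below 0.1 rad and contact force between red_jar and the fingers below 0.1 N and linear speed of red_jar below 0.02 m/s and angular speed of red_jar below 0.3 rad/s), for 0.2 s.
2. the yellow stickered jar stands released in the yellow well (horizontal distance between yellow_jar and yellow_well below 0.014 m and z of yellow_jar in the frame of yellow_well between 0.001 and 0.008 m and angle between yellow_jar's own z axis and vertical below 0.1 rad and contact force between yellow_jar and the fingers below 0.1 N and linear speed of yellow_jar below 0.02 m/s and angular speed of yellow_jar below 0.3 rad/s), for 0.2 s.
3. the blue stickered jar stands released in the blue well (horizontal distance between blue_jar and blue_well below 0.014 m and z of blue_jar in the frame of blue_well between 0.001 and 0.008 m and angle between blue_jar's own z axis and vertical below 0.1 rad and contact force between blue_jar and the fingers below 0.1 N and linear speed of blue_jar below 0.02 m/s and angular speed of blue_jar below 0.3 rad/s), for 0.2 s.
At the end, for the whole second after the job is handed in: Each stickered jar stands upright (within 0.1 rad), released and at rest on the floor of the well of its own colour (within 14 mm of the well's centre, anywhere its walls allow); the two jars without stickers, the dropper bottle and the tube rack are within 30 mm of where they stood (all of step 1 and all of step 2 and all of step 3 and distance of each of plain_red_jar, plain_blue_jar, dropper, tube_rack from where it was at the start of the episode below 0.03 m); the robot touches nothing.
It fails at once if a jar without a sticker, the dropper bottle or the tube rack is moved more than 30 mm from where it stood (distance of any of plain_red_jar, plain_blue_jar, dropper, tube_rack from where it was at the start of the episode above 0.03 m).
It fails at once if a jar or the dropper bottle is tipped over (more than 0.6 rad) (angle between any of red_jar, yellow_jar, blue_jar, plain_red_jar, plain_blue_jar, dropper's own z axis and vertical above 0.6 rad).
It fails at once if a stickered jar is dropped or thrown (moving faster than 0.7 m/s with no finger on it) ((linear speed of red_jar above 0.7 m/s and contact force between red_jar and the fingers below 0.1 N) or (linear speed of yellow_jar above 0.7 m/s and contact force between yellow_jar and the fingers below 0.1 N) or (linear speed of blue_jar above 0.7 m/s and contact force between blue_jar and the fingers below 0.1 N)).
It also fails if it takes over 83 s, if anything falls off the work surface, if the arm or the gripper's body presses on something with over 40 N, if the wrist force passes 120 N, or if a joint passes its speed limit or range.

### The arm

A 7-joint arm with a two-finger parallel gripper is mounted at the origin on the work surface. World frame = base frame: x ahead of the robot, y to its left, z up, the work surface at z = 0. Lengths are in mm, angles in rad, forces in N, time in s.
With the tool pointing down it reaches from about 400 to 875 mm from the base axis. Payload 4.4 kg.
Tool frame: the origin (TCP) lies midway between the tips of the shut fingers; the grasp point (between the pads) lies 19 mm behind it; z points along the fingers, y is the line along which they close (so a half turn about z gives the same grasp; the last joint's range is limited). The gripper opens to 85 mm and grips with 20 to 120 N. Pads are 22 mm wide; open, the fingers measure 114 mm over their backs; the gripper's body (76 mm by 85 mm) begins 54 mm behind the grasp point. The pads swing forward as they close: fully open they stand 13 mm farther back than shut.
Start: joints at [-1.398, 0.628, 0.038, 1.517, -0.027, 0.996, -0.02], TCP at [153.723, 631.575, 231.313] pointing down, gripper open.
Joint ranges: [-3.06, 3.06], [-0.37, 2.12], [-1.25, 1.32], [0.18, 2.47], [-1.1, 4.24], [0.23, 1.98], [-2.94, 2.94]. Speed limits (rad/s): [2.57, 2.57, 3.14, 3.14, 3.14, 3.14, 3.14].

### API

Orientations are given as [roll, pitch, yaw] about the fixed x, y, z axes, in that order (R = Rz(yaw) Ry(pitch) Rx(roll)).
In Python, from cell import ctrl, get_image, get_calibration gives the robot as it stands.
- The arm moves only by the shell command python3 -m creep 'ROWS'. ROWS is JSON, a list of rows, each an object of numbers: "dx", "dy", "dz": the shift along the world's x, y, z normalised to -1 to 1, where 1 is 0.4 m; "rx", "ry", "rz": the turn, a rotation vector about the world's x, y, z normalised to -1 to 1, where 1 is 2 pi rad; "grip": the closure, from -1 (fully open) to 1 (shut). A call has exactly 5 rows; each row is the pose to reach, as a shift and turn from the pose commanded when the call began, turning the shorter way round; what a row does not reach only later rows make up. A row lasts 1/8 s, in which the tool goes at most 62.5 mm and 10.7 degrees, less where a joint would pass 70% of its speed; a pose out of reach is approached as far as the arm can. A call with a number of a shift or a turn outside -1 to 1 is refused whole. A call with a gripper value outside its range is refused whole. The fingers move at their own pace and stop on an object; the grip force is fixed at half the most. Time passes only in rows, so rows that repeat a pose let the fingers close, or fill a call up. It gives the time, the measured TCP pose, the force, the opening and the grip force at its end, in the units of the state.
- ctrl.read_state(): the state, without advancing time (a new reading comes with each control period).
- get_image(name): name is "scene" or "top"; returns the picture (384x512x3 uint8, red, green, blue); there is no depth.
- get_calibration(name): a dict with "mtx" (3x3 intrinsics, pixels), "world_from_camera" (4x4, takes a point from camera to world coordinates). Camera axes: x right, y down, z forward; pixel columns grow to the right and rows downward; lengths in mm; the calibration is good to about 2 mm. A picture is of the moment at which its call begins. get_calibration takes no time and is no camera call.
- ctrl.finish_job(): hands the job in; it is judged then, once.
The state is a dict: "clock": time; "qpos": joint angles; "qd": joint speeds; "tau": joint torques, N m; "eef_pos": TCP position; "tool_rot": TCP orientation; "force": force on the tool from outside, world axes, zero at the start; "torque": the same for the moment, N m; "width": finger opening in mm; "gripper_force": force on a finger pad.
Only numpy, scipy, OpenCV 4.12 (cv2) and the standard library are available. Lean on these libraries where they do the work, as an engineer would, in place of code of your own. Each camera call takes 0.05 s, during which the arm holds its last target. There are 200 camera calls.

## Working session

There is one attempt and no reset: what is moved stays moved. The work goes in short steps, Python scripts to look and compute and a shell command to move; the robot and the scene stay as the last step left them, time stands still between calls to the robot, and variables do not carry over. Pictures are saved under pics/ and viewed, at most 14 in all, crops included, and the job is handed in when it is done.

```bash
ls; mkdir -p pics; python3 - <<'E'
from cell import ctrl,get_image,get_calibration
import cv2
for n in("scene","top"):
    i=get_image(n);cv2.imwrite(f"pics/{n}0.png",i[:,:,::-1]);c=get_calibration(n);print(n,c["mtx"],c["world_from_camera"])
print(ctrl.read_state())
E
```

```text
pics
scene [[400.68767613   0.         253.0375149 ]
 [  0.         400.68767613 191.66598728]
 [  0.           0.           1.        ]] [[-5.93310142e-01  4.93279294e-01 -6.36127828e-01  1.12500065e+03]
 [ 8.04860643e-01  3.76782075e-01 -4.58513483e-01  3.85576565e+02]
 [ 1.35063557e-02 -7.84034952e-01 -6.20569715e-01  6.48355210e+02]
 [ 0.00000000e+00  0.00000000e+00  0.00000000e+00  1.00000000e+00]]
top [[497.24455487   0.         259.78634097]
 [  0.         497.24455487 186.3720859 ]
 [  0.           0.           1.        ]] [[ 2.96229644e-02 -9.94913662e-01  9.62771313e-02  3.74774022e+02]
 [-9.99559747e-01 -2.96461941e-02  1.18947515e-03 -2.90781797e+01]
 [ 1.67082545e-03 -9.62699808e-02 -9.95353856e-01  1.38307172e+03]
 [ 0.00000000e+00  0.00000000e+00  0.00000000e+00  1.00000000e+00]]
{'clock': 0.1, 'qpos': array([-1.3977677 ,  0.6292219 ,  0.03847704,  1.51822774, -0.02699331,
        0.9962991 , -0.01998578]), 'qd': array([-0.00012235, -0.00218207,  0.00113654, -0.00424376, -0.00023586,
       -0.00142949,  0.00024881]), 'tau': array([ 2.98099330e-03, -5.64532578e+01,  1.23014566e+00, -1.93969953e+01,
        1.11901594e-02,  5.49984034e-03,  1.05078817e-05]), 'eef_pos': array([153.6300973 , 631.03414701, 230.51507776]), 'tool_rot': array([-3.13995581e+00,  3.83229120e-05,  2.90275671e+00]), 'force': array([-0.57038903, -0.61514183,  0.23670382]), 'torque': array([-0.0052312 ,  0.0053672 ,  0.05495185]), 'gripper_force': 0.0, 'width': 85.36756446414606}
```

View pics/scene0.png

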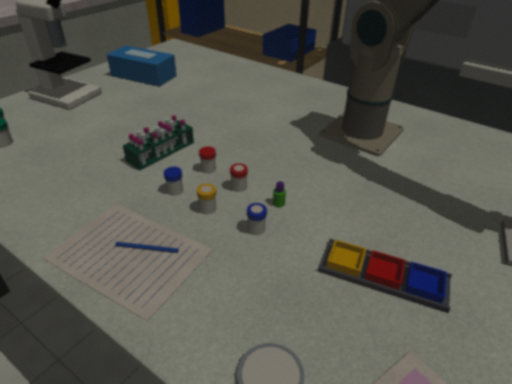

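View pics/top0.png

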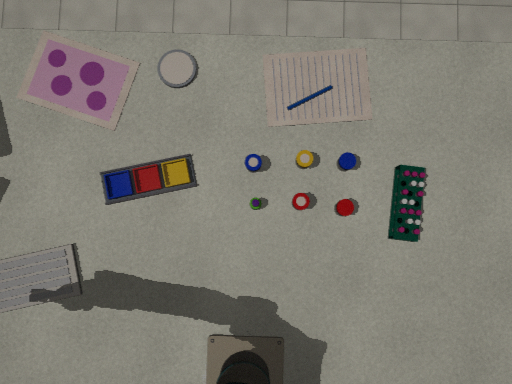

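The top view shows the stickered lids: blue (253,162), yellow (304,158) and red (300,201). The plain ones are blue (347,161) and red (345,207). The dropper is at (256,203) and the rack at (407,203). The wells from left to right are blue (119,185), red (148,179) and yellow (177,173). The scene view agrees on the stickers: blue (257,213), yellow (206,192), red (239,171).

```bash
cat > meas.py <<'E'
import cv2,numpy as np
from cell import get_image,get_calibration
CAL={n:get_calibration(n) for n in("scene","top")}
H={"red":[(0,8),(172,180)],"yellow":[(15,32)],"blue":[(108,128)],"green":[(40,75)]}
def blobs(img,col,lo=25,hi=4000,vmin=60):
    h=cv2.cvtColor(img,cv2.COLOR_RGB2HSV)
    m=sum(cv2.inRange(h,(a,120,vmin),(b,255,255)) for a,b in H[col])
    out=[]
    for c in cv2.findContours(m,cv2.RETR_EXTERNAL,cv2.CHAIN_APPROX_NONE)[0]:
        c=cv2.convexHull(c);A=cv2.contourArea(c)
        if not lo<A<hi: continue
        k=np.zeros(m.shape,np.uint8);cv2.drawContours(k,[c],-1,255,-1)
        k2=cv2.erode(k,np.ones((3,3)))
        w=(k2>0)*np.clip((130.-h[...,1])/130,0,1)*(h[...,2]>130)
        M=cv2.moments(k,True);ctr=(M['m10']/M['m00'],M['m01']/M['m00'])
        st=None
        if w.sum()>6:
            y,x=np.mgrid[:m.shape[0],:m.shape[1]];st=((x*w).sum()/w.sum(),(y*w).sum()/w.sum())
        out.append(dict(c=np.array(ctr),A=A,st=None if st is None else np.array(st),w=w.sum(),rect=cv2.boundingRect(c)))
    return out
def ray(n,p):
    T=CAL[n]["world_from_camera"];d=T[:3,:3]@np.linalg.solve(CAL[n]["mtx"],[p[0],p[1],1]);return T[:3,3],d/np.linalg.norm(d)
def plane(n,p,z):
    o,d=ray(n,p);return (o+d*(z-o[2])/d[2])[:2]
def tri(p,q):
    o,d=ray("scene",p);a,b=ray("top",q);n=np.linalg.lstsq(np.c_[d,-b],a-o,rcond=None)[0]
    x,y=o+d*n[0],a+b*n[1];return (x+y)/2,np.linalg.norm(x-y)
E
python3 - <<'E'
from meas import *
np.set_printoptions(precision=1,suppress=True)
im={n:get_image(n) for n in CAL}
for col in H:
  for n in im:
    for b in blobs(im[n],col):
        q=b['st'] if b['st'] is not None else b['c']
        print(col,n,b['c'],b['A'],b['st'],round(b['w'],1),b['rect'],'z62',plane(n,q,62),'z28',plane(n,b['c'],28))
E
```

```text
red scene [385.8 267.3] 921.0 None 0.0 (366, 251, 40, 34) z62 [557.4 292.9] z28 [524.5 287.5]
red scene [238.4 170.2] 180.0 None 0.0 (230, 164, 17, 14) z62 [ 476.2 -128.9] z28 [ 438.6 -158.7]
red scene [206.9 152.8] 156.0 None 0.0 (199, 147, 16, 13) z62 [ 464.  -245.6] z28 [ 425.6 -282.2]
red top [344.7 207.1] 223.5 None 0.0 (336, 199, 18, 17) z62 [ 454.  -254.8] z28 [ 456.  -260.6]
red top [300.5 201. ] 215.5 [300.5 200.8] 47.3 (292, 193, 18, 17) z62 [ 467.1 -136.9] z28 [ 469.  -139.8]
red top [146.4 178.2] 641.5 None 0.0 (132, 164, 30, 29) z62 [515.5 276.1] z28 [519.2 284. ]
yellow scene [346.1 257.5] 1014.0 None 0.0 (327, 240, 40, 37) z62 [580.4 220.8] z28 [548.9 211.3]
yellow scene [206.  191.4] 238.5 None 0.0 (197, 184, 19, 16) z62 [ 590.3 -136.2] z28 [ 559.3 -166.5]
yellow scene [242.6  31.6] 133.0 None 0.0 (227, 27, 34, 10) z62 [-432.6 -814.5] z28 [-522.9 -884.1]
yellow scene [170.9  14.2] 442.0 None 0.0 (162, 0, 18, 31) z62 [ -431.7 -1293.2] z28 [ -522.  -1390.6]
yellow scene [152.6  21.5] 390.5 None 0.0 (145, 0, 16, 45) z62 [ -279.1 -1266.9] z28 [ -360.5 -1362.7]
yellow top 
[... 457 characters left out ...]
-0. ] z28 [542.5 -22.4]
blue scene [172.6 173.3] 169.0 None 0.0 (164, 167, 17, 14) z62 [ 586.4 -250.7] z28 [ 555.2 -287.6]
blue top [117.5 184. ] 630.0 None 0.0 (103, 170, 30, 29) z62 [497.5 352.2] z28 [500.7 362. ]
blue top [252.9 161.8] 206.5 [252.6 161.7] 41.7 (245, 154, 17, 17) z62 [568.3  -6.3] z28 [573.2  -6.5]
blue top [347.  160.4] 207.5 None 0.0 (339, 152, 17, 17) z62 [ 579.6 -259.5] z28 [ 584.9 -265.4]
blue top [309.7  97.1] 114.0 None 0.0 (288, 86, 44, 23) z62 [ 750.1 -155.8] z28 [ 759.7 -159.1]
green scene [279.8 197.3] 123.0 None 0.0 (274, 190, 12, 17) z62 [503.1  14.1] z28 [467.   -7.5]
green top [255.2 203. ] 85.5 None 0.0 (250, 198, 11, 11) z62 [457.7 -16.6] z28 [459.8 -16.3]
```

```bash
python3 - <<'E'
from meas import *
np.set_printoptions(precision=1,suppress=True)
im={n:get_image(n) for n in CAL}
def stick(n,c,r):
    x0,y0=int(round(c[0])),int(round(c[1]));p=im[n][y0-r:y0+r+1,x0-r:x0+r+1].astype(float)
    w=p.min(2); w=np.clip(w-0.55*w.max(),0,None); y,x=np.mgrid[y0-r:y0+r+1,x0-r:x0+r+1]
    return np.array([(x*w).sum(),(y*w).sum()])/w.sum()
for k,s,t in(("red",(238.4,169),(300.5,201)),("yellow",(206,190),(304.2,158)),("blue",(257,210),(252.8,161.8))):
    a,b=stick("scene",s,5),stick("top",t,6);print(k,a,b,*tri(a,b),plane("top",b,62))
def corners(n,col):
    h=cv2.cvtColor(im[n],cv2.COLOR_RGB2HSV);m=sum(cv2.inRange(h,(a,120,60),(b,255,255)) for a,b in H[col])
    c=max((c for c in cv2.findContours(m,cv2.RETR_EXTERNAL,cv2.CHAIN_APPROX_NONE)[0] if cv2.boundingRect(c)[1]>100),key=cv2.contourArea)
    return cv2.approxPolyDP(cv2.convexHull(c),5,True)[:,0].astype(float)
for col in("red","yellow","blue"):
    S,T=corners("scene",col),corners("top",col)
    P=[]
    for t in T:
        X,e,s=min(((*tri(s,t),s) for s in S),key=lambda r:r[1]);P.append(X);print(col,s,t,X,round(e,1))
    T28=np.array([plane("top",t,28) for t in T]);print(' mean top@28',T28.mean(0),'n',len(S),len(T))
# scene view wells z
E
```

```text
red [238.4 167.5] [300.5 200.8] [ 466.9 -136.7   62. ] 0.7230248558932977 [ 467.1 -137. ]
yellow [205.8 188.7] [304.3 157.9] [ 582.8 -144.4   61.7] 0.864823508016144 [ 583.  -144.7]
blue [256.5 208.6] [252.8 161.7] [568.2  -6.2  61.6] 1.283536995573016 [568.5  -6.7]
red [367. 274.] [156. 164.] [559.4 262.   22.3] 2.6
red [372. 251.] [161. 187.] [495.9 244.8  24.2] 2.8
red [404. 260.] [136. 192.] [480.6 310.4  26.1] 0.9
red [401. 283.] [132. 169.] [543.4 325.9  26. ] 1.3
 mean top@28 [519.7 284.3] n 4 4
yellow [327. 266.] [185. 158.] [580.1 184.3  11.6] 2.5
yellow [335. 240.] [190. 181.] [514.6 166.3  24.4] 3.7
yellow [365. 248.] [165. 186.] [499.3 231.6  27.6] 0.7
yellow [357. 276.] [161. 163.] [565.1 248.   11.1] 2.9
 mean top@28 [538.6 205.6] n 4 4
blue [408. 285.] [128. 170.] [540.1 337.7  25.7] 3.2
blue [411. 263.] [132. 193.] [477.4 323.3  22.9] 1.8
blue [444. 297.] [108. 198.] [465.8 405.7 -36.8] 0.0
blue [445. 272.] [103. 176.] [516.3 387.5  76.8] 0.0
 mean top@28 [500.2 361.4] n 4 4
```

```bash
python3 -m creep '[{"dz":0.05,"rz":-0.03,"grip":-1},{"dz":0.05,"rz":-0.06,"grip":-1},{"dz":0.05,"rz":-0.09,"grip":-1},{"dz":0.05,"rz":-0.12,"grip":-1},{"dz":0.05,"rz":-0.145,"grip":-1}]'; python3 -c "
from cell import ctrl;s=ctrl.read_state();print(s['qpos'],s['eef_pos'],s['tool_rot'])"
```

```text
[-1.39778129  0.6287479   0.03849712  1.51769947 -0.02700747  0.99628663
 -0.01999353] [153.69452225 631.37747148 230.99176449] [-3.14096961e+00 -1.14932824e-05  2.90275056e+00]$[0]: bad value
```

Jar tops triangulate to 61.6–62.0 mm and the well rims to about 26 mm, both matching the text; well spacing is 80 mm. The creep call was refused, so I'll give every key in each row.

```bash
python3 -m creep '[{"dx":0,"dy":0,"dz":0.05,"rx":0,"ry":0,"rz":-0.03,"grip":-1},{"dx":0,"dy":0,"dz":0.05,"rx":0,"ry":0,"rz":-0.06,"grip":-1},{"dx":0,"dy":0,"dz":0.05,"rx":0,"ry":0,"rz":-0.09,"grip":-1},{"dx":0,"dy":0,"dz":0.05,"rx":0,"ry":0,"rz":-0.12,"grip":-1},{"dx":0,"dy":0,"dz":0.05,"rx":0,"ry":0,"rz":-0.145,"grip":-1}]'; python3 -c "
from cell import ctrl;s=ctrl.read_state();print(s['qpos'],s['eef_pos'],s['tool_rot'])"
```

```text
clock: 0.92
eef_pos: [153.6, 631.5, 251.3]
tool_rot: [-3.141, 0.0, 1.986]
force: [-0.4, -0.0, -0.6]
width: 85.1
gripper_force: 0.0
[-1.54379098  0.62481795  0.29052933  1.49856676 -0.19481071  1.0468013
 -0.79197937] [153.61788637 631.5226134  251.25276388] [-3.14148896e+00  5.84357037e-05  1.98627514e+00]
```

```bash
python3 -m creep '[{"dx":0.125,"dy":-0.09,"dz":0,"rx":0,"ry":0,"rz":-0.029,"grip":-1},{"dx":0.25,"dy":-0.18,"dz":0,"rx":0,"ry":0,"rz":-0.029,"grip":-1},{"dx":0.375,"dy":-0.27,"dz":0,"rx":0,"ry":0,"rz":-0.029,"grip":-1},{"dx":0.5,"dy":-0.36,"dz":0,"rx":0,"ry":0,"rz":-0.029,"grip":-1},{"dx":0.625,"dy":-0.45,"dz":0,"rx":0,"ry":0,"rz":-0.029,"grip":-1}]'
python3 -m creep '[{"dx":0.038,"dy":-0.15,"dz":0,"rx":0,"ry":0,"rz":0,"grip":-1},{"dx":0.076,"dy":-0.3,"dz":0,"rx":0,"ry":0,"rz":0,"grip":-1},{"dx":0.114,"dy":-0.45,"dz":0,"rx":0,"ry":0,"rz":0,"grip":-1},{"dx":0.152,"dy":-0.6,"dz":0,"rx":0,"ry":0,"rz":0,"grip":-1},{"dx":0.19,"dy":-0.75,"dz":0,"rx":0,"ry":0,"rz":0,"grip":-1}]'
python3 -c "
from cell import ctrl;s=ctrl.read_state();print(s['qpos'],s['eef_pos'],s['tool_rot'])"
```

```text
clock: 1.55
eef_pos: [405.1, 450.5, 251.5]
tool_rot: [3.141, -0.0, 1.81]
force: [0.6, 0.0, 0.5]
width: 85.6
gripper_force: 0.0
clock: 2.17
eef_pos: [480.1, 149.8, 251.6]
tool_rot: [3.141, -0.0, 1.81]
force: [-0.0, 0.8, 1.2]
width: 85.4
gripper_force: 0.0
[-0.62290056  0.41300129  0.37256915  1.90295466 -0.19434241  0.85964604
  0.08758987] [480.10493711 149.78823056 251.5881648 ] [ 3.14071420e+00 -2.49824799e-04  1.80989818e+00]
```

```bash
python3 -m creep '[{"dx":-0.007,"dy":-0.143,"dz":-0.055,"rx":0,"ry":0,"rz":0,"grip":-1},{"dx":-0.013,"dy":-0.287,"dz":-0.11,"rx":0,"ry":0,"rz":0,"grip":-1},{"dx":-0.02,"dy":-0.43,"dz":-0.165,"rx":0,"ry":0,"rz":0,"grip":-1},{"dx":-0.026,"dy":-0.573,"dz":-0.22,"rx":0,"ry":0,"rz":0,"grip":-1},{"dx":-0.033,"dy":-0.717,"dz":-0.275,"rx":0,"ry":0,"rz":0,"grip":-1}]'
python3 - <<'E'
from cell import *
import cv2
i=get_image("scene");cv2.imwrite("pics/s1.png",cv2.resize(i[100:300,120:380],None,fx=3,fy=3)[:,:,::-1])
print(ctrl.read_state()['eef_pos'],ctrl.read_state()['qpos'])
E
```

```text
clock: 2.8
eef_pos: [466.7, -136.8, 140.8]
tool_rot: [3.141, 0.0, 1.81]
force: [-0.0, -0.7, -0.9]
width: 85.4
gripper_force: 0.0
[ 464.06054981 -147.41180649  139.18851964] [ 0.04361334  0.55858973  0.2929554   2.06148271 -0.27998835  0.55782752
  0.75971599]
```

View pics/s1.png

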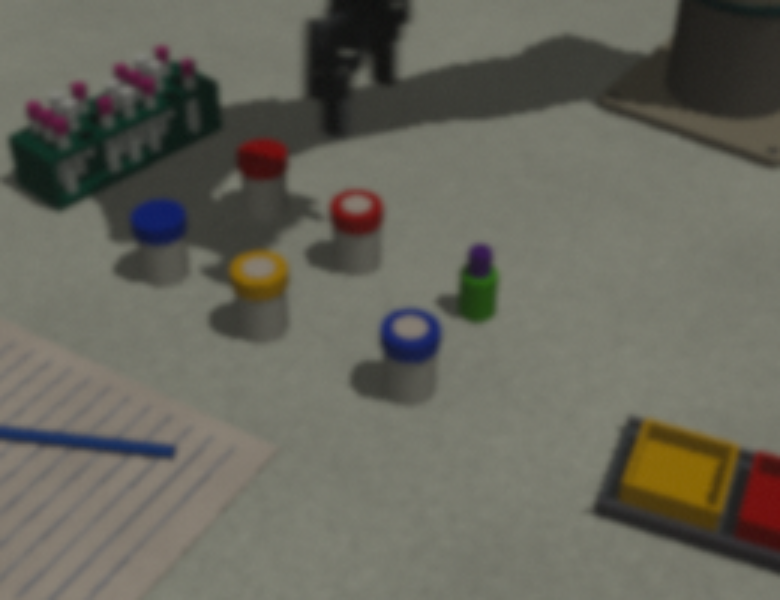

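The gripper hangs over the red stickered jar, with its tips at about (330,130) in the crop and the jar at (357,225). All objects are still standing in place. Next I descend and close.

```bash
python3 -m creep '[{"dx":0,"dy":0,"dz":0,"rx":0,"ry":0,"rz":0,"grip":-1},{"dx":0,"dy":0,"dz":-0.07,"rx":0,"ry":0,"rz":0,"grip":-1},{"dx":0,"dy":0,"dz":-0.14,"rx":0,"ry":0,"rz":0,"grip":-1},{"dx":0,"dy":0,"dz":-0.21,"rx":0,"ry":0,"rz":0,"grip":-1},{"dx":0,"dy":0,"dz":-0.26,"rx":0,"ry":0,"rz":0,"grip":-1}]'
python3 -m creep '[{"dx":0,"dy":0,"dz":0,"rx":0,"ry":0,"rz":0,"grip":-1},{"dx":0,"dy":0,"dz":0,"rx":0,"ry":0,"rz":0,"grip":0},{"dx":0,"dy":0,"dz":0,"rx":0,"ry":0,"rz":0,"grip":1},{"dx":0,"dy":0,"dz":0,"rx":0,"ry":0,"rz":0,"grip":1},{"dx":0,"dy":0,"dz":0,"rx":0,"ry":0,"rz":0,"grip":1}]'
```

```text
clock: 3.48
eef_pos: [467.1, -132.9, 36.7]
tool_rot: [3.141, -0.001, 1.813]
force: [0.9, 0.5, 0.3]
width: 85.3
gripper_force: 0.0
clock: 4.1
eef_pos: [467.4, -135.2, 38.6]
tool_rot: [3.14, 0.001, 1.81]
force: [-0.7, 1.3, 6.6]
width: 43.8
gripper_force: 59.9
```

```bash
python3 -m creep '[{"dx":0,"dy":0,"dz":0,"rx":0,"ry":0,"rz":0,"grip":1},{"dx":0,"dy":0,"dz":0.01,"rx":0,"ry":0,"rz":0,"grip":1},{"dx":0,"dy":0,"dz":0.025,"rx":0,"ry":0,"rz":0,"grip":1},{"dx":0,"dy":0,"dz":0.05,"rx":0,"ry":0,"rz":0,"grip":1},{"dx":0,"dy":0,"dz":0.05,"rx":0,"ry":0,"rz":0,"grip":1}]'
python3 - <<'E'
from cell import *
import cv2
i=get_image("scene");cv2.imwrite("pics/s2.png",cv2.resize(i[100:220,180:320],None,fx=5,fy=5,interpolation=cv2.INTER_CUBIC)[:,:,::-1])
print(ctrl.read_state())
E
```

```text
clock: 4.72
eef_pos: [467.2, -135.4, 58.2]
tool_rot: [3.14, 0.001, 1.81]
force: [0.0, 0.3, -1.0]
width: 44.4
gripper_force: 61.1
{'clock': 4.775, 'qpos': array([ 0.09650528,  0.70095724,  0.18993109,  2.11072715, -0.35446615,
        0.35831853,  0.81474176]), 'qd': array([ 0.00323853,  0.01417615, -0.00556408,  0.00507953, -0.00296563,
       -0.00443839,  0.00252206]), 'tau': array([-1.63813471e-02, -4.83555579e+01,  3.29619750e+00, -7.77099431e+00,
        1.41071176e-02,  1.56481628e-02, -6.30385082e-03]), 'eef_pos': array([ 466.89292701, -135.28585563,   57.82918864]), 'tool_rot': array([3.14064899e+00, 5.34073634e-04, 1.80965228e+00]), 'force': array([ 0.35886057,  0.87373093, -0.0009312 ]), 'torque': array([-0.01504279, -0.00704357, -0.01944781]), 'gripper_force': 61.07142090797424, 'width': 44.02058981914761}
```

View pics/s2.png

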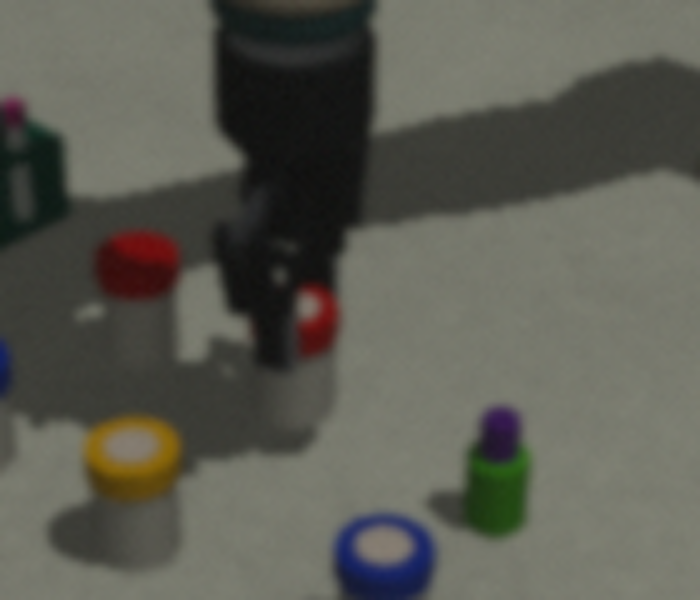

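The red jar is held at the lid and lifted clear, upright. Next is the carry over the dropper to the red well.

```bash
python3 -m creep '[{"dx":0,"dy":0,"dz":0.11,"rx":0,"ry":0,"rz":0,"grip":1},{"dx":0,"dy":0.03,"dz":0.22,"rx":0,"ry":0,"rz":0,"grip":1},{"dx":0.02,"dy":0.13,"dz":0.22,"rx":0,"ry":0,"rz":0,"grip":1},{"dx":0.04,"dy":0.26,"dz":0.22,"rx":0,"ry":0,"rz":0,"grip":1},{"dx":0.06,"dy":0.4,"dz":0.22,"rx":0,"ry":0,"rz":0,"grip":1}]'
python3 -m creep '[{"dx":0.02,"dy":0.14,"dz":0,"rx":0,"ry":0,"rz":0,"grip":1},{"dx":0.04,"dy":0.28,"dz":0,"rx":0,"ry":0,"rz":0,"grip":1},{"dx":0.06,"dy":0.42,"dz":0,"rx":0,"ry":0,"rz":0,"grip":1},{"dx":0.073,"dy":0.56,"dz":0,"rx":0,"ry":0,"rz":0,"grip":1},{"dx":0.073,"dy":0.655,"dz":0,"rx":0,"ry":0,"rz":0,"grip":1}]'
python3 -m creep '[{"dx":0,"dy":0,"dz":0,"rx":0,"ry":0,"rz":0,"grip":1},{"dx":0,"dy":0,"dz":0,"rx":0,"ry":0,"rz":0,"grip":1},{"dx":0,"dy":0,"dz":-0.06,"rx":0,"ry":0,"rz":0,"grip":1},{"dx":0,"dy":0,"dz":-0.12,"rx":0,"ry":0,"rz":0,"grip":1},{"dx":0,"dy":0,"dz":-0.12,"rx":0,"ry":0,"rz":0,"grip":1}]'
python3 - <<'E'
from cell import *
import cv2
i=get_image("scene");cv2.imwrite("pics/s3.png",cv2.resize(i[150:310,300:480],None,fx=3.5,fy=3.5,interpolation=cv2.INTER_CUBIC)[:,:,::-1])
print(ctrl.read_state()['eef_pos'])
E
```

```text
clock: 5.4
eef_pos: [490.7, 25.9, 145.4]
tool_rot: [3.141, 0.0, 1.808]
force: [-0.0, 0.3, -0.1]
width: 43.9
gripper_force: 61.6
clock: 6.02
eef_pos: [519.1, 290.2, 144.7]
tool_rot: [-3.141, -0.001, 1.812]
force: [-0.1, -0.5, -0.4]
width: 44.5
gripper_force: 61.6
clock: 6.65
eef_pos: [518.7, 284.1, 95.9]
tool_rot: [-3.138, 0.002, 1.807]
force: [-0.2, -0.8, 0.2]
width: 44.0
gripper_force: 61.6
[519.70462405 284.77545703  97.09760179]
```

View pics/s3.png

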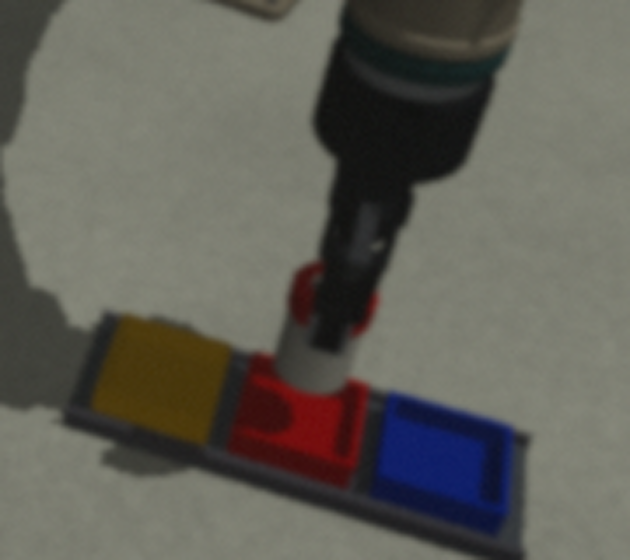

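The red jar hangs above the red well's centre, with its base at about (318,385) in the crop. Next I lower it.

```bash
python3 -m creep '[{"dx":0,"dy":0.003,"dz":-0.03,"rx":0,"ry":0,"rz":0,"grip":1},{"dx":0,"dy":0.003,"dz":-0.06,"rx":0,"ry":0,"rz":0,"grip":1},{"dx":0,"dy":0.003,"dz":-0.085,"rx":0,"ry":0,"rz":0,"grip":1},{"dx":0,"dy":0.003,"dz":-0.1,"rx":0,"ry":0,"rz":0,"grip":1},{"dx":0,"dy":0.003,"dz":-0.108,"rx":0,"ry":0,"rz":0,"grip":1}]'
python3 -m creep '[{"dx":0,"dy":0,"dz":-0.003,"rx":0,"ry":0,"rz":0,"grip":1},{"dx":0,"dy":0,"dz":-0.006,"rx":0,"ry":0,"rz":0,"grip":1},{"dx":0,"dy":0,"dz":-0.009,"rx":0,"ry":0,"rz":0,"grip":1},{"dx":0,"dy":0,"dz":-0.009,"rx":0,"ry":0,"rz":0,"grip":1},{"dx":0,"dy":0,"dz":-0.009,"rx":0,"ry":0,"rz":0,"grip":1}]'
python3 - <<'E'
from cell import *
import cv2
i=get_image("scene");cv2.imwrite("pics/s4.png",cv2.resize(i[150:310,300:480],None,fx=3.5,fy=3.5,interpolation=cv2.INTER_CUBIC)[:,:,::-1])
s=ctrl.read_state();print(s['eef_pos'],s['force'])
E
```

```text
clock: 7.32
eef_pos: [519.6, 287.9, 53.6]
tool_rot: [-3.141, 0.0, 1.81]
force: [0.3, 1.3, 0.0]
width: 43.9
gripper_force: 61.6
clock: 7.95
eef_pos: [519.9, 288.1, 50.7]
tool_rot: [3.141, -0.0, 1.81]
force: [0.6, 0.2, 1.3]
width: 44.0
gripper_force: 61.7
[519.90411876 288.04243927  50.70871123] [ 0.45066042 -0.38088349  0.96569297]
```

View pics/s4.png

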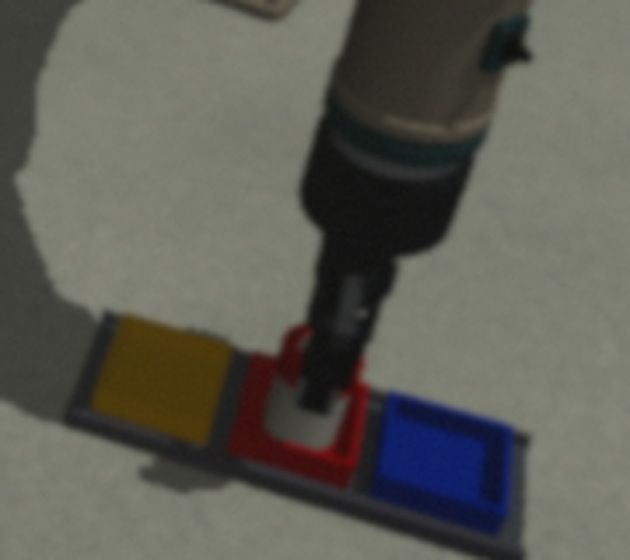

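The jar is inside the red well, at or very near the floor. I lower it until I see clear contact.

```bash
python3 -m creep '[{"dx":0,"dy":0,"dz":-0.002,"rx":0,"ry":0,"rz":0,"grip":1},{"dx":0,"dy":0,"dz":-0.004,"rx":0,"ry":0,"rz":0,"grip":1},{"dx":0,"dy":0,"dz":-0.005,"rx":0,"ry":0,"rz":0,"grip":1},{"dx":0,"dy":0,"dz":-0.005,"rx":0,"ry":0,"rz":0,"grip":1},{"dx":0,"dy":0,"dz":-0.005,"rx":0,"ry":0,"rz":0,"grip":1}]'
```

```text
clock: 8.62
eef_pos: [520.0, 288.2, 50.5]
tool_rot: [3.141, -0.001, 1.809]
force: [-1.4, -0.9, 15.4]
width: 44.5
gripper_force: 63.3
```

On the floor. I release and retreat.

```bash
python3 -m creep '[{"dx":0,"dy":0,"dz":0.003,"rx":0,"ry":0,"rz":0,"grip":1},{"dx":0,"dy":0,"dz":0.003,"rx":0,"ry":0,"rz":0,"grip":0.2},{"dx":0,"dy":0,"dz":0.003,"rx":0,"ry":0,"rz":0,"grip":-0.4},{"dx":0,"dy":0,"dz":0.003,"rx":0,"ry":0,"rz":0,"grip":-1},{"dx":0,"dy":0,"dz":0.003,"rx":0,"ry":0,"rz":0,"grip":-1}]'
python3 -m creep '[{"dx":0,"dy":0,"dz":0,"rx":0,"ry":0,"rz":0,"grip":-1},{"dx":0,"dy":0,"dz":0.05,"rx":0,"ry":0,"rz":0,"grip":-1},{"dx":0,"dy":0,"dz":0.12,"rx":0,"ry":0,"rz":0,"grip":-1},{"dx":0,"dy":0,"dz":0.2,"rx":0,"ry":0,"rz":0,"grip":-1},{"dx":0,"dy":0,"dz":0.25,"rx":0,"ry":0,"rz":0,"grip":-1}]'
python3 -m creep '[{"dx":0.04,"dy":-0.14,"dz":0,"rx":0,"ry":0,"rz":0,"grip":-1},{"dx":0.08,"dy":-0.28,"dz":0,"rx":0,"ry":0,"rz":0,"grip":-1},{"dx":0.12,"dy":-0.42,"dz":0,"rx":0,"ry":0,"rz":0,"grip":-1},{"dx":0.15,"dy":-0.56,"dz":0,"rx":0,"ry":0,"rz":0,"grip":-1},{"dx":0.15,"dy":-0.7,"dz":0,"rx":0,"ry":0,"rz":0,"grip":-1}]'
python3 - <<'E'
from meas import *
from cell import ctrl
im=get_image("top");cv2.imwrite("pics/t1.png",cv2.resize(im[130:260,80:440],None,fx=2.2,fy=2.2,interpolation=cv2.INTER_CUBIC)[:,:,::-1])
for c in("red","yellow","blue"):
    for b in blobs(im,c): print(c,b['c'].round(1),b['st'],plane("top",b['st'] if b['st'] is not None else b['c'],62).round(1))
s=ctrl.read_state();print(s['eef_pos'],s['qpos'])
E
```

```text
clock: 9.25
eef_pos: [519.6, 287.9, 49.4]
tool_rot: [-3.141, 0.0, 1.81]
force: [0.6, -0.6, -0.4]
width: 85.5
gripper_force: 0.0
clock: 9.88
eef_pos: [520.3, 288.1, 151.2]
tool_rot: [3.14, -0.0, 1.809]
force: [0.3, 0.1, -0.6]
width: 85.8
gripper_force: 0.0
clock: 10.5
eef_pos: [580.6, 5.9, 149.7]
tool_rot: [3.14, 0.001, 1.809]
force: [0.0, -0.5, 0.5]
width: 85.3
gripper_force: 0.0
red [344.9 207. ] None [ 454.2 -255.3]
red [146.5 178.2] [141.59307359 176.00320667] [521.  289.2]
yellow [174.1 171.5] None [535.6 202.9]
yellow [304.1 158.3] None [ 581.7 -144.1]
blue [117.8 184.1] None [497.4 351.6]
blue [256.6 161.8] [256.12564991 162.27209705] [567.2 -15.8]
blue [347.  160.4] None [ 579.6 -259.3]
blue [309.6  97.2] None [ 749.9 -155.5]
[579.58038612  -5.52915559 150.35136229] [-0.2690752   0.65464079  0.35615682  1.80687488 -0.31005123  0.73385909
  0.47855852]
```

View pics/t1.png

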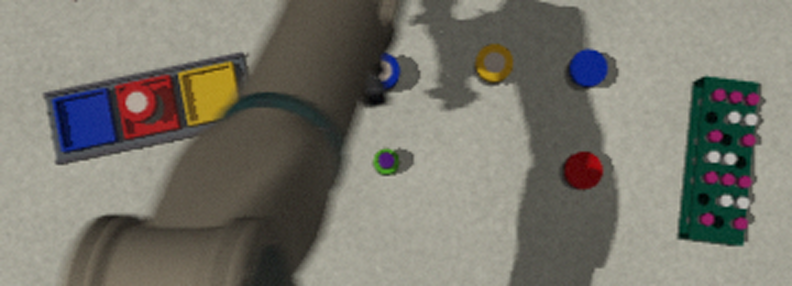

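Red stands in the red well: its sticker at (141.6,176.0) puts it about 1 mm from the well's centre. The other objects haven't moved. Next is yellow, in the same way.

```bash
python3 -m creep '[{"dx":0.0075,"dy":-0.14,"dz":0,"rx":0,"ry":0,"rz":0,"grip":-1},{"dx":0.0075,"dy":-0.28,"dz":0,"rx":0,"ry":0,"rz":0,"grip":-1},{"dx":0.0075,"dy":-0.381,"dz":0,"rx":0,"ry":0,"rz":0,"grip":-1},{"dx":0.0075,"dy":-0.381,"dz":0,"rx":0,"ry":0,"rz":0,"grip":-1},{"dx":0.0075,"dy":-0.381,"dz":-0.05,"rx":0,"ry":0,"rz":0,"grip":-1}]'
python3 -m creep '[{"dx":0,"dy":0,"dz":-0.06,"rx":0,"ry":0,"rz":0,"grip":-1},{"dx":0,"dy":0,"dz":-0.12,"rx":0,"ry":0,"rz":0,"grip":-1},{"dx":0,"dy":0,"dz":-0.18,"rx":0,"ry":0,"rz":0,"grip":-1},{"dx":0,"dy":0,"dz":-0.232,"rx":0,"ry":0,"rz":0,"grip":-1},{"dx":0,"dy":0,"dz":-0.232,"rx":0,"ry":0,"rz":0,"grip":-1}]'
python3 -m creep '[{"dx":0,"dy":0,"dz":0,"rx":0,"ry":0,"rz":0,"grip":-1},{"dx":0,"dy":0,"dz":0,"rx":0,"ry":0,"rz":0,"grip":0},{"dx":0,"dy":0,"dz":0,"rx":0,"ry":0,"rz":0,"grip":1},{"dx":0,"dy":0,"dz":0,"rx":0,"ry":0,"rz":0,"grip":1},{"dx":0,"dy":0,"dz":0,"rx":0,"ry":0,"rz":0,"grip":1}]'
```

```text
clock: 11.18
eef_pos: [583.9, -144.1, 130.6]
tool_rot: [3.139, 0.0, 1.809]
force: [-0.2, 0.7, -1.0]
width: 85.7
gripper_force: 0.0
clock: 11.8
eef_pos: [581.6, -142.3, 35.4]
tool_rot: [-3.139, -0.003, 1.811]
force: [-0.2, 0.2, 0.4]
width: 85.4
gripper_force: 0.0
clock: 12.42
eef_pos: [583.3, -144.6, 37.9]
tool_rot: [3.14, 0.0, 1.809]
force: [-0.6, -0.4, 5.5]
width: 44.0
gripper_force: 60.3
```

```bash
python3 -m creep '[{"dx":0,"dy":0,"dz":0.02,"rx":0,"ry":0,"rz":0,"grip":1},{"dx":0,"dy":0,"dz":0.08,"rx":0,"ry":0,"rz":0,"grip":1},{"dx":0,"dy":0,"dz":0.17,"rx":0,"ry":0,"rz":0,"grip":1},{"dx":0,"dy":0,"dz":0.26,"rx":0,"ry":0,"rz":0,"grip":1},{"dx":-0.01,"dy":0.1,"dz":0.275,"rx":0,"ry":0,"rz":0,"grip":1}]'
python3 -m creep '[{"dx":-0.02,"dy":0.14,"dz":0,"rx":0,"ry":0,"rz":0,"grip":1},{"dx":-0.04,"dy":0.28,"dz":0,"rx":0,"ry":0,"rz":0,"grip":1},{"dx":-0.06,"dy":0.42,"dz":0,"rx":0,"ry":0,"rz":0,"grip":1},{"dx":-0.08,"dy":0.56,"dz":0,"rx":0,"ry":0,"rz":0,"grip":1},{"dx":-0.1,"dy":0.69,"dz":0,"rx":0,"ry":0,"rz":0,"grip":1}]'
python3 -m creep '[{"dx":0,"dy":0.091,"dz":0,"rx":0,"ry":0,"rz":0,"grip":1},{"dx":0,"dy":0.091,"dz":0,"rx":0,"ry":0,"rz":0,"grip":1},{"dx":0,"dy":0.091,"dz":0,"rx":0,"ry":0,"rz":0,"grip":1},{"dx":0,"dy":0.091,"dz":-0.06,"rx":0,"ry":0,"rz":0,"grip":1},{"dx":0,"dy":0.091,"dz":-0.12,"rx":0,"ry":0,"rz":0,"grip":1}]'
python3 -m creep '[{"dx":0,"dy":0,"dz":0,"rx":0,"ry":0,"rz":0,"grip":1},{"dx":0,"dy":0,"dz":0,"rx":0,"ry":0,"rz":0,"grip":1},{"dx":0,"dy":0,"dz":0,"rx":0,"ry":0,"rz":0,"grip":1},{"dx":0,"dy":0,"dz":0,"rx":0,"ry":0,"rz":0,"grip":1},{"dx":0,"dy":0,"dz":0,"rx":0,"ry":0,"rz":0,"grip":1}]'
python3 - <<'E'
from cell import *
import cv2
i=get_image("scene");cv2.imwrite("pics/s5.png",cv2.resize(i[150:310,300:480],None,fx=3.5,fy=3.5,interpolation=cv2.INTER_CUBIC)[:,:,::-1])
print(ctrl.read_state()['eef_pos'])
E
```

```text
clock: 13.05
eef_pos: [580.5, -108.9, 150.3]
tool_rot: [3.136, 0.005, 1.803]
force: [-0.2, 0.6, -0.7]
width: 44.2
gripper_force: 61.2
clock: 13.68
eef_pos: [538.2, 173.7, 147.3]
tool_rot: [3.141, -0.0, 1.81]
force: [0.5, 0.7, -0.5]
width: 44.3
gripper_force: 61.2
clock: 14.3
eef_pos: [539.4, 205.8, 98.9]
tool_rot: [3.141, 0.001, 1.806]
force: [-0.1, 0.1, -0.6]
width: 44.2
gripper_force: 61.2
clock: 14.92
eef_pos: [538.9, 208.1, 99.3]
tool_rot: [3.141, -0.0, 1.81]
force: [-0.6, 0.1, -1.6]
width: 44.1
gripper_force: 61.2
[538.81051281 208.09785538  99.19686571]
```

View pics/s5.png

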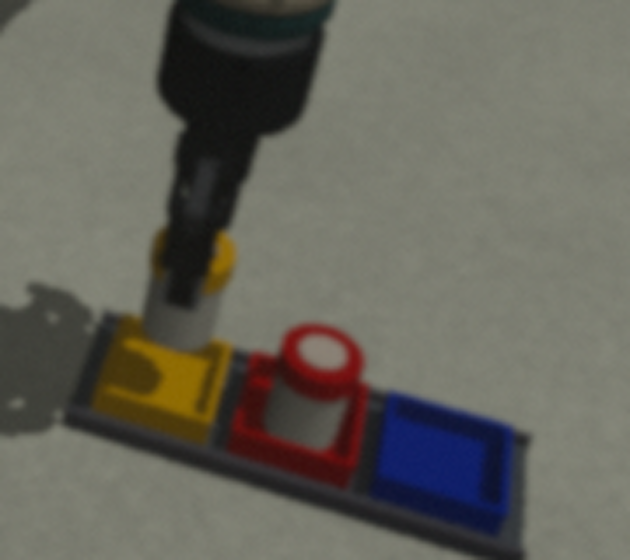

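Red stands upright in its well, and yellow hangs above the yellow well with its base at about (180,345). Next I lower it.

```bash
python3 -m creep '[{"dx":0,"dy":0,"dz":-0.03,"rx":0,"ry":0,"rz":0,"grip":1},{"dx":0,"dy":0,"dz":-0.06,"rx":0,"ry":0,"rz":0,"grip":1},{"dx":0,"dy":0,"dz":-0.09,"rx":0,"ry":0,"rz":0,"grip":1},{"dx":0,"dy":0,"dz":-0.11,"rx":0,"ry":0,"rz":0,"grip":1},{"dx":0,"dy":0,"dz":-0.118,"rx":0,"ry":0,"rz":0,"grip":1}]'
python3 -m creep '[{"dx":0,"dy":0,"dz":-0.002,"rx":0,"ry":0,"rz":0,"grip":1},{"dx":0,"dy":0,"dz":-0.004,"rx":0,"ry":0,"rz":0,"grip":1},{"dx":0,"dy":0,"dz":-0.006,"rx":0,"ry":0,"rz":0,"grip":1},{"dx":0,"dy":0,"dz":-0.006,"rx":0,"ry":0,"rz":0,"grip":1},{"dx":0,"dy":0,"dz":-0.006,"rx":0,"ry":0,"rz":0,"grip":1}]'
```

```text
clock: 15.6
eef_pos: [538.4, 207.8, 50.8]
tool_rot: [-3.14, 0.0, 1.809]
force: [0.3, 0.8, -1.6]
width: 44.1
gripper_force: 61.3
clock: 16.23
eef_pos: [539.0, 208.1, 49.9]
tool_rot: [3.141, -0.0, 1.81]
force: [0.1, -1.4, 6.7]
width: 44.2
gripper_force: 61.9
```

Contact at the expected height. I release, rise and go above blue.

```bash
python3 -m creep '[{"dx":0,"dy":0,"dz":0.001,"rx":0,"ry":0,"rz":0,"grip":1},{"dx":0,"dy":0,"dz":0.001,"rx":0,"ry":0,"rz":0,"grip":0.2},{"dx":0,"dy":0,"dz":0.001,"rx":0,"ry":0,"rz":0,"grip":-0.4},{"dx":0,"dy":0,"dz":0.001,"rx":0,"ry":0,"rz":0,"grip":-1},{"dx":0,"dy":0,"dz":0.001,"rx":0,"ry":0,"rz":0,"grip":-1}]'
python3 -m creep '[{"dx":0,"dy":0,"dz":0,"rx":0,"ry":0,"rz":0,"grip":-1},{"dx":0,"dy":0,"dz":0.05,"rx":0,"ry":0,"rz":0,"grip":-1},{"dx":0,"dy":0,"dz":0.12,"rx":0,"ry":0,"rz":0,"grip":-1},{"dx":0,"dy":0,"dz":0.2,"rx":0,"ry":0,"rz":0,"grip":-1},{"dx":0,"dy":0,"dz":0.25,"rx":0,"ry":0,"rz":0,"grip":-1}]'
python3 -m creep '[{"dx":0.02,"dy":-0.14,"dz":0,"rx":0,"ry":0,"rz":0,"grip":-1},{"dx":0.04,"dy":-0.28,"dz":0,"rx":0,"ry":0,"rz":0,"grip":-1},{"dx":0.06,"dy":-0.42,"dz":0,"rx":0,"ry":0,"rz":0,"grip":-1},{"dx":0.073,"dy":-0.535,"dz":0,"rx":0,"ry":0,"rz":0,"grip":-1},{"dx":0.073,"dy":-0.535,"dz":0,"rx":0,"ry":0,"rz":0,"grip":-1}]'
python3 - <<'E'
from cell import *
import cv2
i=get_image("scene");cv2.imwrite("pics/s6.png",cv2.resize(i[130:310,130:480],None,fx=2.2,fy=2.2,interpolation=cv2.INTER_CUBIC)[:,:,::-1])
print(ctrl.read_state()['eef_pos'])
E
```

```text
clock: 16.85
eef_pos: [538.6, 207.9, 49.5]
tool_rot: [-3.141, 0.0, 1.809]
force: [-0.4, -0.9, -0.8]
width: 85.2
gripper_force: 0.0
clock: 17.48
eef_pos: [539.2, 208.1, 151.2]
tool_rot: [3.14, -0.0, 1.809]
force: [0.1, -0.3, -0.5]
width: 85.3
gripper_force: 0.0
clock: 18.1
eef_pos: [568.1, -11.8, 150.1]
tool_rot: [3.141, 0.003, 1.801]
force: [-0.5, 0.4, 0.3]
width: 85.7
gripper_force: 0.0
[567.83386875  -8.30256349 149.7973441 ]
```

View pics/s6.png

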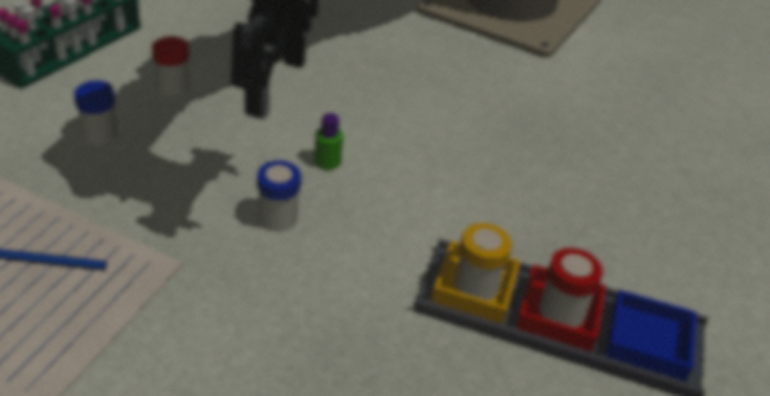

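Yellow and red both stand upright in their wells. Blue at (279,175) in the crop is clear to grasp.

```bash
python3 -m creep '[{"dx":0,"dy":0,"dz":-0.05,"rx":0,"ry":0,"rz":0,"grip":-1},{"dx":0,"dy":0,"dz":-0.12,"rx":0,"ry":0,"rz":0,"grip":-1},{"dx":0,"dy":0,"dz":-0.2,"rx":0,"ry":0,"rz":0,"grip":-1},{"dx":0,"dy":0,"dz":-0.25,"rx":0,"ry":0,"rz":0,"grip":-1},{"dx":0,"dy":0,"dz":-0.28,"rx":0,"ry":0,"rz":0,"grip":-1}]'
python3 -m creep '[{"dx":0,"dy":0,"dz":0,"rx":0,"ry":0,"rz":0,"grip":-1},{"dx":0,"dy":0,"dz":0,"rx":0,"ry":0,"rz":0,"grip":0},{"dx":0,"dy":0,"dz":0,"rx":0,"ry":0,"rz":0,"grip":1},{"dx":0,"dy":0,"dz":0,"rx":0,"ry":0,"rz":0,"grip":1},{"dx":0,"dy":0,"dz":0,"rx":0,"ry":0,"rz":0,"grip":1}]'
```

```text
clock: 18.77
eef_pos: [567.3, -4.0, 36.5]
tool_rot: [-3.14, -0.001, 1.812]
force: [0.6, -0.0, 0.8]
width: 85.8
gripper_force: 0.0
clock: 19.4
eef_pos: [568.7, -6.0, 38.8]
tool_rot: [3.14, 0.0, 1.809]
force: [-0.7, -0.1, 5.8]
width: 44.2
gripper_force: 60.3
```

```bash
python3 -m creep '[{"dx":0,"dy":0,"dz":0.02,"rx":0,"ry":0,"rz":0,"grip":1},{"dx":0,"dy":0,"dz":0.09,"rx":0,"ry":0,"rz":0,"grip":1},{"dx":0,"dy":0,"dz":0.19,"rx":0,"ry":0,"rz":0,"grip":1},{"dx":0,"dy":0,"dz":0.29,"rx":0,"ry":0,"rz":0,"grip":1},{"dx":-0.019,"dy":0.1,"dz":0.3,"rx":0,"ry":0,"rz":0,"grip":1}]'
python3 -m creep '[{"dx":-0.03,"dy":0.15,"dz":0,"rx":0,"ry":0,"rz":0,"grip":1},{"dx":-0.06,"dy":0.3,"dz":0,"rx":0,"ry":0,"rz":0,"grip":1},{"dx":-0.09,"dy":0.45,"dz":0,"rx":0,"ry":0,"rz":0,"grip":1},{"dx":-0.12,"dy":0.6,"dz":0,"rx":0,"ry":0,"rz":0,"grip":1},{"dx":-0.15,"dy":0.75,"dz":0,"rx":0,"ry":0,"rz":0,"grip":1}]'
python3 -m creep '[{"dx":0,"dy":0.075,"dz":0,"rx":0,"ry":0,"rz":0,"grip":1},{"dx":0,"dy":0.075,"dz":0,"rx":0,"ry":0,"rz":0,"grip":1},{"dx":0,"dy":0.075,"dz":0,"rx":0,"ry":0,"rz":0,"grip":1},{"dx":0,"dy":0.075,"dz":-0.07,"rx":0,"ry":0,"rz":0,"grip":1},{"dx":0,"dy":0.075,"dz":-0.15,"rx":0,"ry":0,"rz":0,"grip":1}]'
python3 -m creep '[{"dx":0,"dy":0,"dz":0,"rx":0,"ry":0,"rz":0,"grip":1},{"dx":0,"dy":0,"dz":0,"rx":0,"ry":0,"rz":0,"grip":1},{"dx":0,"dy":0,"dz":0,"rx":0,"ry":0,"rz":0,"grip":1},{"dx":0,"dy":0,"dz":0,"rx":0,"ry":0,"rz":0,"grip":1},{"dx":0,"dy":0,"dz":0,"rx":0,"ry":0,"rz":0,"grip":1}]'
python3 - <<'E'
from cell import *
import cv2
i=get_image("scene");cv2.imwrite("pics/s7.png",cv2.resize(i[150:310,300:480],None,fx=3.5,fy=3.5,interpolation=cv2.INTER_CUBIC)[:,:,::-1])
print(ctrl.read_state()['eef_pos'])
E
```

```text
clock: 20.02
eef_pos: [563.2, 30.2, 161.6]
tool_rot: [3.134, 0.004, 1.803]
force: [0.6, 0.4, -1.3]
width: 43.8
gripper_force: 61.2
clock: 20.65
eef_pos: [499.7, 335.8, 158.3]
tool_rot: [3.141, -0.0, 1.809]
force: [0.2, -0.3, 0.6]
width: 44.1
gripper_force: 61.2
clock: 21.28
eef_pos: [501.6, 362.0, 98.1]
tool_rot: [3.14, 0.0, 1.806]
force: [-0.3, 1.0, -1.7]
width: 44.5
gripper_force: 61.2
clock: 21.9
eef_pos: [500.5, 364.2, 98.3]
tool_rot: [3.141, -0.0, 1.81]
force: [-0.8, -0.0, -0.1]
width: 44.1
gripper_force: 61.3
[500.41709087 364.15339971  98.10106205]
```

View pics/s7.png

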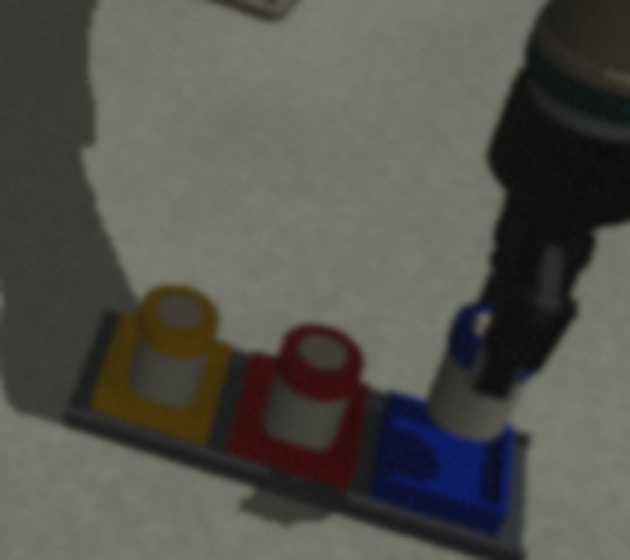

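Blue hangs over the blue well with its base at about (470,415), and yellow and red stand in theirs. Next I lower it.

```bash
python3 -m creep '[{"dx":0,"dy":0,"dz":-0.03,"rx":0,"ry":0,"rz":0,"grip":1},{"dx":0,"dy":0,"dz":-0.06,"rx":0,"ry":0,"rz":0,"grip":1},{"dx":0,"dy":0,"dz":-0.09,"rx":0,"ry":0,"rz":0,"grip":1},{"dx":0,"dy":0,"dz":-0.105,"rx":0,"ry":0,"rz":0,"grip":1},{"dx":0,"dy":0,"dz":-0.113,"rx":0,"ry":0,"rz":0,"grip":1}]'
python3 -m creep '[{"dx":0,"dy":0,"dz":-0.002,"rx":0,"ry":0,"rz":0,"grip":1},{"dx":0,"dy":0,"dz":-0.004,"rx":0,"ry":0,"rz":0,"grip":1},{"dx":0,"dy":0,"dz":-0.006,"rx":0,"ry":0,"rz":0,"grip":1},{"dx":0,"dy":0,"dz":-0.006,"rx":0,"ry":0,"rz":0,"grip":1},{"dx":0,"dy":0,"dz":-0.006,"rx":0,"ry":0,"rz":0,"grip":1}]'
```

```text
clock: 22.58
eef_pos: [500.2, 363.8, 51.8]
tool_rot: [-3.141, 0.0, 1.809]
force: [0.7, -0.3, -1.4]
width: 44.0
gripper_force: 61.3
clock: 23.2
eef_pos: [500.6, 364.2, 50.9]
tool_rot: [3.141, -0.001, 1.81]
force: [-1.8, -0.4, 5.9]
width: 44.2
gripper_force: 62.0
```

```bash
python3 -m creep '[{"dx":0,"dy":0,"dz":0.001,"rx":0,"ry":0,"rz":0,"grip":1},{"dx":0,"dy":0,"dz":0.001,"rx":0,"ry":0,"rz":0,"grip":0.2},{"dx":0,"dy":0,"dz":0.001,"rx":0,"ry":0,"rz":0,"grip":-0.4},{"dx":0,"dy":0,"dz":0.001,"rx":0,"ry":0,"rz":0,"grip":-1},{"dx":0,"dy":0,"dz":0.001,"rx":0,"ry":0,"rz":0,"grip":-1}]'
python3 -m creep '[{"dx":0,"dy":0,"dz":0,"rx":0,"ry":0,"rz":0,"grip":-1},{"dx":0,"dy":0,"dz":0.05,"rx":0,"ry":0,"rz":0,"grip":-1},{"dx":0,"dy":0,"dz":0.12,"rx":0,"ry":0,"rz":0,"grip":-1},{"dx":0,"dy":0,"dz":0.22,"rx":0,"ry":0,"rz":0,"grip":-1},{"dx":0,"dy":0,"dz":0.35,"rx":0,"ry":0,"rz":0,"grip":-1}]'
python3 -m creep '[{"dx":-0.12,"dy":0.08,"dz":0,"rx":0,"ry":0,"rz":0,"grip":-1},{"dx":-0.24,"dy":0.16,"dz":0,"rx":0,"ry":0,"rz":0,"grip":-1},{"dx":-0.36,"dy":0.24,"dz":0,"rx":0,"ry":0,"rz":0,"grip":-1},{"dx":-0.48,"dy":0.32,"dz":0,"rx":0,"ry":0,"rz":0,"grip":-1},{"dx":-0.48,"dy":0.32,"dz":0,"rx":0,"ry":0,"rz":0,"grip":-1}]'
python3 - <<'E'
from meas import *
im=get_image("top");sc=get_image("scene");cv2.imwrite("pics/s8.png",cv2.resize(sc[130:310,130:480],None,fx=2.2,fy=2.2,interpolation=cv2.INTER_CUBIC)[:,:,::-1])
for c in("red","yellow","blue","green"):
    for b in blobs(im,c): print(c,b['c'].round(1),b['st'],plane("top",b['st'] if b['st'] is not None else b['c'],62 if b['st'] is None else 74).round(1))
E
```

```text
clock: 23.82
eef_pos: [500.2, 363.9, 50.2]
tool_rot: [-3.141, 0.0, 1.809]
force: [-0.2, -1.1, -0.2]
width: 85.5
gripper_force: 0.0
clock: 24.45
eef_pos: [499.9, 363.7, 192.5]
tool_rot: [-3.141, 0.0, 1.809]
force: [0.6, 0.9, 0.2]
width: 85.3
gripper_force: 0.0
clock: 25.08
eef_pos: [302.3, 496.1, 191.4]
tool_rot: [-3.139, -0.003, 1.819]
force: [0.6, -0.6, -0.2]
width: 85.3
gripper_force: 0.0
red [344.7 207.1] None [ 454.  -254.9]
red [146.3 178.1] [141.58157548 175.9996704 ] [519.7 286.3]
yellow [175.2 172.2] [171.46652196 169.88946402] [538.3 208. ]
blue [117.5 184. ] [111.94414704 182.42344754] [500.2 363.8]
blue [347.  160.4] None [ 579.6 -259.5]
blue [309.6  97.2] None [ 749.9 -155.5]
green [255.2 203. ] None [457.7 -16.6]
```

View pics/s8.png

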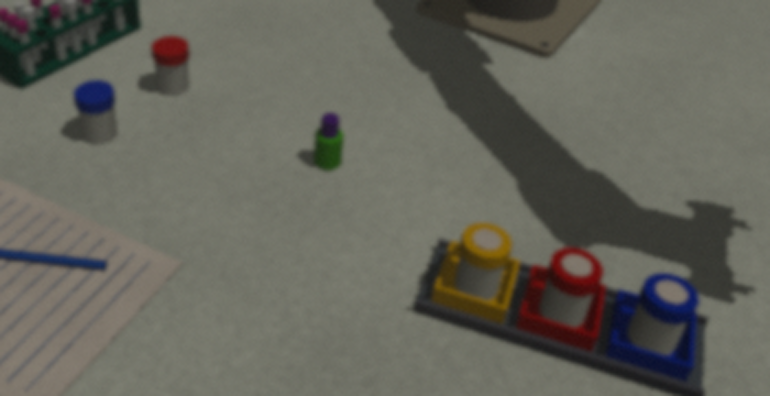

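All three jars stand upright in their own wells, within about 2 mm of centre. The plain jars and the dropper have not moved, and the rack looks undisturbed. The gripper is clear, so I hand in.

```bash
python3 -c "
from cell import ctrl;print(ctrl.finish_job())"
```

```text
the job is handed in; nothing more can be done
None
```

The red, yellow and blue stickered jars were loaded in that order, each upright within about 2 mm of its own well's centre. Nothing else was disturbed, and the job was handed in at about 25 s (no verdict was returned).

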